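# Return the stray toiletries to their stock trays

## Robot

A 6-joint arm with a two-finger parallel gripper is mounted at the origin on the work surface. World frame = base frame: x ahead of the robot, y to its left, z up, the work surface at z = 0. Lengths are in m, angles in rad, forces in N, time in s.
With the tool pointing down it reaches from about 0.3 to 0.875 m from the base axis. Payload 6.4 kg.
Tool frame: the origin (TCP) lies midway between the tips of the shut fingers; the grasp point (between the pads) lies 19 mm behind it (ctrl.tcp_to_grasp is the distance from the TCP to the grasp point, in m); z points along the fingers, y is the direction in which the jaws open and shut (so a half turn about z gives the same grasp; the last joint's range is limited). The gripper opens to 85 mm and grips with 20 to 120 N. Pads are 22 mm wide; open, the fingers measure 114 mm over their backs; the gripper's body (76 mm by 85 mm) begins 54 mm behind the grasp point. The pads swing forward as they close: fully open they stand 13 mm farther back than shut.
Start: joints at [1.005, 0.181, 1.607, -0, 1.354, -0.206], TCP at [0.202, 0.538, 0.231] pointing down, gripper open.
Joint ranges: [-2.99, 2.99], [-0.89, 2.07], [0.3, 2.58], [-1.14, 4.28], [0, 2.63], [-3.12, 3.12]. Speed limits (rad/s): [2.57, 2.57, 3.01, 3.14, 3.14, 3.14].

## Interface

Orientations are given as a unit quaternion [w, x, y, z].
In Python, from bench import monitor, imaging, order, spotter, ctrl gives the robot as it stands.
- The arm moves only by the shell command python3 -m pendant 'ROWS'. ROWS is JSON, a list that holds one entry, the list of rows, each a list of 5 numbers: the shift along the world's x, y, z in mm, then the turn about the world's z in degrees, then the finger opening in mm, from 0 to 85.4. A call has 1 to 8 rows; each row shifts and turns the commanded pose from where the row before left it; what a row does not reach is not made up. A row lasts 1/8 s, in which the tool goes at most 62.5 mm and 10.7 degrees, less where a joint would pass 70% of its speed; a pose out of reach is approached as far as the arm can. A call with a gripper value outside its range is refused whole. The fingers move at their own pace and stop on an object; the grip force is fixed at half the most. Time passes only in rows, so rows that do not move let the fingers close. It gives the time, the measured TCP pose, the force and the opening at its end, in the units of the state.
- monitor.get_obs(): the state, without advancing time (a new reading comes with each control period).
- imaging.camera(name): name is "side" or "top" or "wrist"; returns a dict with "img" (420x560x3 uint8, red, green, blue), "vfov" (degrees; the focal length in pixels is half the picture's height over the tangent of half this angle, whatever the lens; pixels are square), "cx", "cy" (the principal point, pixels), "origin" and "orientation" of the camera in the world. Camera axes: x right, y down, z forward; pixel columns grow to the right and rows downward; lengths in m; the calibration is good to about 2 mm. A picture is of the moment at which its call begins. There is no depth.
- order.hand_in(): hands the job in, once; it reports no verdict.
Trained networks look in the newest picture that a camera, given by its name, has taken for a name from the list of things; names that differ only in an ending like _2 or _b are one class to them, and where a whole thing is asked for, a point or a joint stands for the part that bears it (a point fixed in the world has none). Each returns a list of dicts, best first, with "confidence" (0 to 1); they miss things now and then, are a little off and sometimes report something else, mostly with a low value. They report only what shows in the picture. A call takes as long as a camera call. They do not tell look-alikes from the thing itself.
- spotter.recognise(camera, thing): "at" ([x, y, z] in m, in the coordinates of the camera as it stood for that picture, good to about 4 mm: the middle of the surface that is visible of it).
- spotter.tip_of(camera, thing): "at" ([x, y, z] in m, in the coordinates of the camera as it stood for that picture, good to about 4 mm: a listed point, or the origin of a listed thing).
The state is a dict: "time_s": time; "q": joint angles; "dq": joint speeds; "joint_efforts": joint torques, N m; "eef_pos": TCP position; "eef_rot": TCP orientation; "wrist_force": force on the tool from outside, world axes, zero at the start; "torque": the same for the moment, N m; "opening": opening from 0.0 (shut) to 1.0 (fully open).
Only numpy, scipy, OpenCV 4.12 (cv2) and the standard library are available. Lean on these libraries where they do the work, as an engineer would, in place of code of your own. Each camera call takes 0.05 s, during which the arm holds its last target. There are 200 camera calls.

## Task

Four toiletry containers, a tall slim bottle, a short stout bottle, a flat oval bottle and a squat jar, have strayed among the cartons on the packing table. Pick them out one by one and set each down gently, standing upright, on the free floor at the front of the stock tray that holds its own kind. Do not let any of them fall over, and leave the soap carton and the plaster carton that stand among them where they are.

Things in the scene. Friction and masses are not known exactly. Their poses are not given: they have to be found in the camera images.
- tall_bottle: Tall slim round bottle, 38 mm diameter, 118 mm high; amber body, white cap, standing upright, rigid and closed, 75 to 185 g. Origin: centre of the underside, z up. Straight sides up to 85 mm, then a shoulder and a 25 mm cap from 98 mm up.
- stout_bottle: Short stout round bottle, 46 mm diameter, 84 mm high; amber body, white cap, standing upright, rigid and closed, 75 to 185 g. Origin: centre of the underside, z up. Straight sides up to 52 mm, then a shoulder and a 30 mm cap from 64 mm up.
- oval_bottle: Flat bottle of oval section, 56 mm wide (its x) by 30 mm thick (its y), 106 mm high; amber body, white cap, standing upright, rigid and closed, 75 to 185 g. Origin: centre of the underside, z up. Straight sides up to 86 mm, then a 22 mm round cap.
- jar: Squat round jar, 56 mm diameter, 66 mm high, with a lid nearly as wide as itself (55 mm, from 47 mm up); amber body, white cap, standing upright, rigid and closed, 75 to 185 g. Origin: centre of the underside, z up. Straight sides up to 44 mm.
- tall_bottle_tray: Fixed brown card tray; six tall slim bottles, two rows of three, stand fixed at its back, from x = 42 mm. Free front part (robot side): floor 3 mm thick, 80 (x) by 118 mm (y). Origin on the table under the centre of that free floor; x towards the stock, y across, z up. Walls 3 mm thick: front lip 20 mm high, sides 22 mm, rising from x = 20 to 55 mm high beside the stock.
- stout_bottle_tray: Fixed brown card tray; two short stout bottles stand fixed at its back, from x = 42 mm. Free front part (robot side): floor 3 mm thick, 80 (x) by 118 mm (y). Origin on the table under the centre of that free floor; x towards the stock, y across, z up. Walls 3 mm thick: front lip 20 mm high, sides 22 mm, rising from x = 20 to 55 mm high beside the stock.
- oval_bottle_tray: Fixed brown card tray; three flat oval bottles, broad faces together, stand fixed at its back, from x = 42 mm. Free front part (robot side): floor 3 mm thick, 80 (x) by 118 mm (y). Origin on the table under the centre of that free floor; x towards the stock, y across, z up. Walls 3 mm thick: front lip 20 mm high, sides 22 mm, rising from x = 20 to 55 mm high beside the stock.
- jar_tray: Fixed brown card tray; two squat jars, side by side, stand fixed at its back, from x = 42 mm. Free front part (robot side): floor 3 mm thick, 80 (x) by 118 mm (y). Origin on the table under the centre of that free floor; x towards the stock, y across, z up. Walls 3 mm thick: front lip 20 mm high, sides 22 mm, rising from x = 20 to 55 mm high beside the stock.
- soap_carton: Printed soap carton with green, yellow and red bands, 90 mm (x) by 32 mm (y) by 58 mm high, about 120 g, on its long edge. Stands loose among the containers and is not to be moved. Origin: centre of the underside, z up.
- plaster_carton: Plain white carton of sticking plasters with a blue foot, 70 mm (x) by 40 mm (y) by 92 mm high, about 90 g, on end. Stands loose among the containers and is not to be moved. Origin: centre of the underside, z up.
Not all that is in view belongs to the job. Leave any purple look-alike of the oval_bottle alone. Leave any green or red look-alike of the jar alone.

How it is judged:
At the end, for the whole second after the job is handed in: Each container stands upright (0.12 rad) and at rest on the free floor of its own kind's tray (origin within 30 mm along and 50 mm across, underside at most 8 mm above the tray's underside); soap and plaster cartons stand within 25 mm of where they were (x of tall_bottle in the frame of tall_bottle_tray between -0.03 and 0.03 m and y of tall_bottle in the frame of tall_bottle_tray between -0.05 and 0.05 m and z of tall_bottle in the frame of tall_bottle_tray below 0.008 m and angle between each of tall_bottle, stout_bottle, oval_bottle, jar's own z axis and vertical below 0.12 rad and linear speed of each of tall_bottle, stout_bottle, oval_bottle, jar below 0.02 m/s and angular speed of each of tall_bottle, stout_bottle, oval_bottle, jar below 0.3 rad/s and x of stout_bottle in the frame of stout_bottle_tray between -0.03 and 0.03 m and y of stout_bottle in the frame of stout_bottle_tray between -0.05 and 0.05 m and z of stout_bottle in the frame of stout_bottle_tray below 0.008 m and x of oval_bottle in the frame of oval_bottle_tray between -0.03 and 0.03 m and y of oval_bottle in the frame of oval_bottle_tray between -0.05 and 0.05 m and z of oval_bottle in the frame of oval_bottle_tray below 0.008 m and x of jar in the frame of jar_tray between -0.03 and 0.03 m and y of jar in the frame of jar_tray between -0.05 and 0.05 m and z of jar in the frame of jar_tray below 0.008 m and distance of each of soap_carton, plaster_carton from where it was at the start of the episode below 0.025 m and angle between each of soap_carton, plaster_carton's own z axis and vertical below 0.2 rad); the robot touches nothing.
It fails at once if one of the four containers falls over (angle between any of tall_bottle, stout_bottle, oval_bottle, jar's own z axis and vertical above 1.1 rad).
It fails at once if the soap carton or the plaster carton is knocked over or pushed more than 25 mm (distance of any of soap_carton, plaster_carton from where it was at the start of the episode above 0.025 m or angle between any of soap_carton, plaster_carton's own z axis and vertical above 0.4 rad).
It fails at once if a container is pressed into its tray with more than 60 N (contact force between tall_bottle and tall_bottle_tray above 60 N or contact force between stout_bottle and stout_bottle_tray above 60 N or contact force between oval_bottle and oval_bottle_tray above 60 N or contact force between jar and jar_tray above 60 N).
It fails at once if a container is dropped from more than about 18 mm (falls free of the fingers faster than 0.6 m/s) ((linear speed of tall_bottle above 0.6 m/s and contact force between tall_bottle and the fingers below 0.02 N) or (linear speed of stout_bottle above 0.6 m/s and contact force between stout_bottle and the fingers below 0.02 N) or (linear speed of oval_bottle above 0.6 m/s and contact force between oval_bottle and the fingers below 0.02 N) or (linear speed of jar above 0.6 m/s and contact force between jar and the fingers below 0.02 N)).
It also fails if it takes over 109 s, if anything falls off the work surface, if the arm or the gripper's body presses on something with over 40 N, if the wrist force passes 120 N, or if a joint passes its speed limit or range.

## Working session

There is one attempt and no reset: what is moved stays moved. The work goes in short steps, Python scripts to look and compute and a shell command to move; the robot and the scene stay as the last step left them, time stands still between calls to the robot, and variables do not carry over. Pictures are saved under pics/ and viewed, about 12 in all and at most 16, crops included, and the job is handed in when it is done.

```bash
mkdir -p pics; cat > h.py <<'E'
import numpy as np, cv2
from scipy.spatial.transform import Rotation as R
from bench import monitor, imaging, order, spotter, ctrl
def rot(q): return R.from_quat([q[1],q[2],q[3],q[0]]).as_matrix()
def snap(cam,name=None):
    c=imaging.camera(cam)
    if name: cv2.imwrite(f'pics/{name}.png',c['img'][:,:,::-1])
    return c
def f(c): return c['img'].shape[0]/2/np.tan(np.radians(c['vfov'])/2)
def w(c,p): return rot(c['orientation'])@np.array(p)+np.array(c['origin'])
def px(c,p):
    v=rot(c['orientation']).T@(np.array(p)-np.array(c['origin'])); return np.array([c['cx'],c['cy']])+f(c)*v[:2]/v[2]
def ray(c,u,v,z):
    d=rot(c['orientation'])@np.array([(u-c['cx'])/f(c),(v-c['cy'])/f(c),1]); o=np.array(c['origin']); return o+d*(z-o[2])/d[2]
E
python3 - <<'E'
from h import *
np.set_printoptions(precision=3,suppress=True)
print(monitor.get_obs())
for cam in ['top','side','wrist']:
    c=snap(cam,cam+'0'); print(cam,c['vfov'],c['origin'],c['orientation'])
    if cam=='wrist': continue
    for t in ['tall_bottle','stout_bottle','oval_bottle','jar','tall_bottle_tray','stout_bottle_tray','oval_bottle_tray','jar_tray','soap_carton','plaster_carton']:
        for d in spotter.tip_of(cam,t):
            if d['confidence']>.2: p=w(c,d['at']);print(t,round(d['confidence'],2),p,px(c,p))
E
```

```text
{'time_s': 0.0, 'q': array([ 1.005,  0.182,  1.608,  0.   ,  1.354, -0.206]), 'dq': array([ 0.002, -0.001, -0.   ,  0.   ,  0.001,  0.001]), 'joint_efforts': array([  0.001, -44.487, -35.134,  -0.   ,   0.009,  -0.   ]), 'eef_pos': array([0.202, 0.538, 0.23 ]), 'eef_rot': array([-0.   ,  0.179,  0.984, -0.001]), 'wrist_force': array([-0.428, -0.612,  0.017]), 'torque': array([-0.012, -0.004,  0.014]), 'opening': 1.0027411814842886}
top 54.23151006870697 [0.428 0.006 0.971] [-0.026  0.708 -0.705  0.027]
tall_bottle 0.71 [ 0.475  0.062 -0.   ] [259.725 221.834]
stout_bottle 0.91 [ 0.418  0.32  -0.001] [150.38  245.494]
oval_bottle 0.78 [0.531 0.217 0.004] [194.333 197.659]
oval_bottle 0.25 [ 0.61  -0.25  -0.003] [390.141 166.318]
jar 0.89 [ 0.481 -0.192  0.   ] [366.855 219.806]
jar 0.84 [ 0.518 -0.068 -0.   ] [314.775 203.811]
jar 0.79 [ 0.38  -0.214 -0.001] [376.758 262.819]
tall_bottle_tray 0.69 [0.637 0.087 0.002] [249.937 153.944]
stout_bottle_tray 0.59 [ 0.638  0.247 -0.001] [183.274 153.565]
oval_bottle_tray 0.66 [ 0.619 -0.084 -0.001] [321.239 161.938]
jar_tray 0.61 [ 0.611 -0.
[... 386 characters left out ...]
57.377]
stout_bottle 0.37 [0.64  0.247 0.001] [194.961 302.654]
oval_bottle 0.64 [ 0.427  0.171 -0.003] [305.286 288.09 ]
oval_bottle 0.64 [ 0.534  0.222 -0.003] [249.384 301.049]
jar 0.95 [ 0.515 -0.071  0.001] [284.062 209.61 ]
jar 0.83 [ 0.384 -0.218  0.002] [338.577 181.195]
jar 0.73 [ 0.482 -0.194  0.003] [303.403 182.886]
stout_bottle_tray 0.67 [ 0.638  0.246 -0.002] [196.283 303.396]
oval_bottle_tray 0.61 [ 0.625 -0.084  0.001] [244.511 202.133]
jar_tray 0.77 [ 0.61  -0.244  0.005] [263.018 168.326]
soap_carton 0.68 [ 0.413 -0.069  0.   ] [323.365 214.206]
plaster_carton 0.82 [ 0.41  -0.312 -0.001] [332.27  163.681]
wrist 71.99592272870471 [0.131 0.565 0.373] [0.124 0.813 0.563 0.085]
```

```bash
python3 - <<'E'
import cv2
a=cv2.imread('pics/top0.png');cv2.imwrite('pics/top0c.png',cv2.resize(a[110:330,100:480],None,fx=2.1,fy=2.1,interpolation=cv2.INTER_CUBIC))
a=cv2.imread('pics/side0.png');cv2.imwrite('pics/side0c.png',cv2.resize(a[100:400,150:450],None,fx=2,fy=2,interpolation=cv2.INTER_CUBIC))
E
```

```text
(no output)
```

View pics/top0c.png

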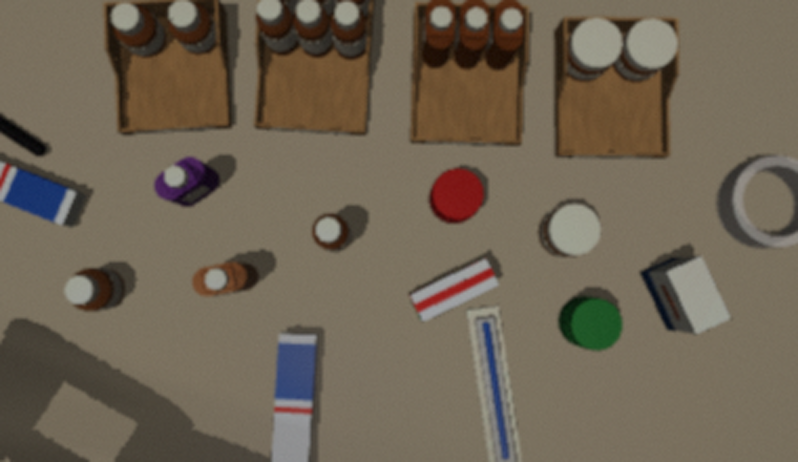

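View pics/side0c.png

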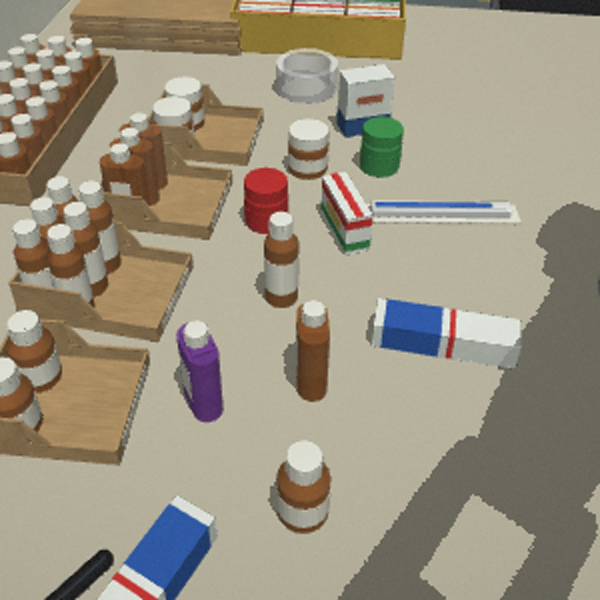

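Top view (crop): stout bottle at (90,290), oval (222,278), tall (330,230) and white-lidded jar (570,230). The look-alikes are the purple oval (185,180), red jar (458,195) and green jar (590,322). The amber and white ones fit the description. I'll start with the stout bottle and check it from close by with the wrist camera.

```bash
python3 -m pendant '[[[36,-36,0,3.4,85],[36,-36,0,3.4,85],[36,-36,0,3.4,85],[36,-36,0,3.4,85],[36,-36,0,3.4,85],[36,-36,0,3.4,85],[0,0,0,0,85],[0,0,0,0,85]]]'
cat >> h.py <<'E'
np.set_printoptions(precision=3,suppress=True)
def find(cams,things,name=None):
    for cam in cams:
        c=snap(cam,name and name+cam)
        for t in things:
            for d in spotter.tip_of(cam,t):
                if d['confidence']>.3: p=w(c,d['at']);print(cam,t,round(d['confidence'],2),p,px(c,p))
def pose():
    s=monitor.get_obs();y=rot(s['eef_rot'])[:,1];print('TCP',s['eef_pos'],'jaw yaw',np.degrees(np.arctan2(y[1],y[0])),'open mm',s['opening']*85.4,'F',s['wrist_force'],'t',s['time_s'],'q',s['q'])
E
python3 - <<'E'
from h import *
pose()
find(['wrist','top','side'],['stout_bottle','oval_bottle','tall_bottle','stout_bottle_tray','tall_bottle_tray'],'s1')
E
```

```text
time_s: 2.15
eef_pos: [0.4182, 0.3223, 0.2312]
eef_rot: [-0.0, 0.002, 1.0, 0.0]
wrist_force: [-0.4, 0.9, -0.3]
opening: 0.995
TCP [0.418 0.322 0.231] jaw yaw 89.71613972593842 open mm 85.01137897392482 F [-0.427  0.946 -0.35 ] t 2.15 q [ 0.431  0.076  1.724  0.     1.342 -1.135]
wrist stout_bottle 0.76 [ 0.415  0.319 -0.004] [275.403 177.765]
wrist oval_bottle 0.69 [0.532 0.22  0.   ] [206.254 259.549]
wrist oval_bottle 0.67 [ 0.425  0.174 -0.006] [166.713 185.72 ]
wrist tall_bottle 0.94 [0.477 0.064 0.   ] [ 89.564 224.167]
wrist stout_bottle_tray 0.56 [ 0.639  0.249 -0.001] [230.413 321.642]
wrist tall_bottle_tray 0.67 [ 0.631  0.091 -0.002] [127.991 317.419]
top stout_bottle 0.64 [ 0.415  0.319 -0.   ] [150.482 246.678]
top stout_bottle 0.32 [ 0.413 -0.317 -0.003] [419.576 248.646]
top oval_bottle 0.86 [0.529 0.223 0.003] [192.112 198.733]
top tall_bottle 0.52 [0.475 0.06  0.003] [260.357 221.873]
top stout_bottle_tray 0.63 [ 0.638  0.246 -0.002] [184.02  153.594]
top tall_bottle_tray 0.6 [0.637 0.085 0.   ] [250.722 154.322]
side stout_bottle 0.78 [ 0.417  0.323 -0.003] [299.576 356.566]
side oval_bottle 0.87 [ 0.532  0.224 -0.002] [250.346 301.817]
side oval_bottle 0.86 [ 0.429  0.172 -0.002] [304.403 288.012]
side oval_bottle 0.5 [ 0.637  0.093 -0.002] [219.985 249.198]
side stout_bottle_tray 0.76 [ 0.638  0.241 -0.002] [197.292 301.247]
side tall_bottle_tray 0.71 [ 0.639  0.092 -0.004] [219.548 249.603]
side tall_bottle_tray 0.32 [ 0.412 -0.311 -0.   ] [331.584 163.614]
```

View pics/s1wrist.png

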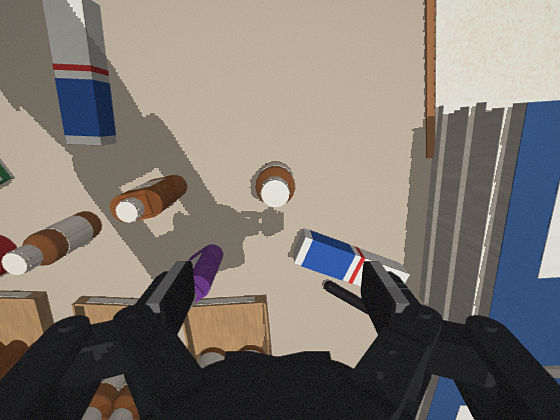

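The wrist view shows the stout bottle at (275,180), right under the gripper, and the lying carton at (340,255) is clear of the fingers. Going down.

```bash
python3 -m pendant '[[[0,0,-40,0,85],[0,0,-40,0,85],[0,0,-40,0,85],[0,0,-40,0,85],[0,0,-30,0,85],[0,0,-21,0,85],[0,0,0,0,85],[0,0,0,0,40]]]' && python3 -m pendant '[[[0,0,0,0,40],[0,0,0,0,40],[0,0,0,0,40],[0,0,0,0,40],[0,0,0,0,40],[0,0,0,0,40]]]'
```

```text
time_s: 4.05
eef_pos: [0.4191, 0.3225, 0.0211]
eef_rot: [0.001, 0.002, 1.0, 0.0]
wrist_force: [0.1, 1.2, -0.2]
opening: 0.81
time_s: 4.8
eef_pos: [0.4197, 0.3227, 0.0219]
eef_rot: [0.001, 0.002, 1.0, 0.001]
wrist_force: [-0.6, -1.0, 6.6]
opening: 0.521
```

```bash
python3 -m pendant '[[[0,0,10,0,40],[0,0,20,0,40],[0,0,30,0,40],[0,0,35,0,40],[0,0,35,0,40],[0,0,0,0,40]]]' && python3 -m pendant '[[[15,-5,0,0,40],[30,-11,0,0,40],[40,-15,0,0,40],[40,-15,0,0,40],[40,-15,0,0,40],[30,-11,0,0,40],[15,-5,0,0,40],[0,0,0,0,40]]]'; python3 - <<'E'
from h import *
pose()
find(['top','side'],['stout_bottle','stout_bottle_tray'],'s2')
import cv2
a=cv2.imread('pics/s2side.png');b=cv2.imread('pics/s2top.png')
cv2.imwrite('pics/s2.png',np.hstack([cv2.resize(a[150:400,120:380],(400,385)),cv2.resize(b[90:290,100:308],(400,385))]))
E
```

```text
time_s: 5.55
eef_pos: [0.4203, 0.3232, 0.1539]
eef_rot: [0.003, 0.002, 1.0, 0.001]
wrist_force: [-0.1, -0.4, -1.3]
opening: 0.519
time_s: 6.55
eef_pos: [0.6284, 0.2444, 0.1486]
eef_rot: [-0.001, 0.002, 1.0, -0.0]
wrist_force: [0.4, -1.1, -1.6]
opening: 0.514
TCP [0.628 0.244 0.149] jaw yaw 89.71516988934286 open mm 43.89494215139214 F [ 0.383 -1.117 -1.649] t 6.55 q [ 0.195  0.473  1.403  0.     1.268 -1.371]
top stout_bottle 0.76 [0.626 0.244 0.125] [170.074 146.28 ]
top stout_bottle 0.74 [ 0.42  -0.068  0.003] [314.916 245.463]
top stout_bottle_tray 0.91 [ 0.638  0.249 -0.   ] [182.4 153.5]
side stout_bottle 0.55 [0.626 0.248 0.125] [191.369 261.589]
side stout_bottle_tray 0.82 [0.638 0.244 0.001] [196.47  301.569]
side stout_bottle_tray 0.4 [ 0.414 -0.311  0.002] [330.955 162.93 ]
```

View pics/s2.png

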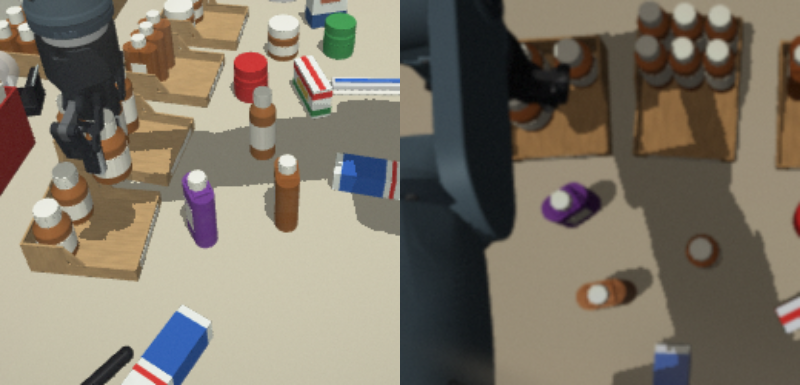

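```bash
python3 -m pendant '[[[0,0,-30,0,40],[0,0,-35,0,40],[0,0,-30,0,40],[0,0,-18,0,40],[0,0,-6,0,40],[0,0,0,0,40]]]'; python3 -m pendant '[[[0,0,-2,0,40],[0,0,-1,0,40],[0,0,-1,0,40],[0,0,0,0,40]]]'
```

```text
time_s: 7.6
eef_pos: [0.6288, 0.2454, 0.0319]
eef_rot: [0.0, 0.002, 1.0, 0.0]
wrist_force: [-0.5, 0.3, -1.4]
opening: 0.518
time_s: 8.1
eef_pos: [0.6284, 0.2452, 0.0274]
eef_rot: [0.0, 0.002, 1.0, -0.0]
wrist_force: [0.9, 0.2, -1.6]
opening: 0.518
```

```bash
python3 -m pendant '[[[0,0,-1,0,40],[0,0,-1,0,40],[0,0,0,0,40]]]'; python3 -m pendant '[[[0,0,-1,0,40],[0,0,0,0,40]]]'
```

```text
time_s: 8.48
eef_pos: [0.6283, 0.2452, 0.0251]
eef_rot: [-0.0, 0.002, 1.0, -0.0]
wrist_force: [-0.3, -0.4, -1.1]
opening: 0.52
time_s: 8.72
eef_pos: [0.6285, 0.2452, 0.0249]
eef_rot: [0.0, 0.002, 1.0, -0.0]
wrist_force: [-3.0, -1.3, 3.8]
opening: 0.518
```

```bash
python3 -m pendant '[[[0,0,0,0,60],[0,0,0,0,60],[0,0,0,0,60],[0,0,20,0,60],[0,0,40,0,60],[0,0,50,0,85],[0,0,50,0,85],[0,0,46,0,85]]]'; python3 -m pendant '[[[-25,-9,0,-10,85],[-25,-9,0,-10,85],[-25,-9,0,-10,85],[-25,-9,0,-10,85],[-25,-9,0,-10,85],[-25,-9,0,-10,85],[-25,-9,0,-10,85],[-26,-10,0,-10,85]]]';  python3 -m pendant '[[[0,0,0,-10,85],[0,0,0,0,85]]]';python3 - <<'E'
from h import *
pose()
find(['wrist','top','side'],['oval_bottle','stout_bottle'],'o1')
E
```

```text
time_s: 9.72
eef_pos: [0.6287, 0.2453, 0.2342]
eef_rot: [0.001, 0.002, 1.0, 0.0]
wrist_force: [0.5, -0.7, 0.7]
opening: 0.992
time_s: 10.72
eef_pos: [0.4269, 0.172, 0.2318]
eef_rot: [0.001, 0.646, 0.763, 0.001]
wrist_force: [-0.1, -0.5, -0.3]
opening: 0.995
time_s: 10.98
eef_pos: [0.4277, 0.1722, 0.2318]
eef_rot: [0.001, 0.708, 0.706, 0.001]
wrist_force: [-0.3, 0.1, -0.2]
opening: 0.996
TCP [0.428 0.172 0.232] jaw yaw -0.12790527527540674 open mm 85.07091992935273 F [-0.339  0.118 -0.241] t 10.975 q [ 0.124 -0.085  1.883  0.     1.341  0.127]
wrist oval_bottle 0.82 [ 0.534  0.218 -0.001] [360.849 144.294]
wrist oval_bottle 0.71 [ 0.424  0.175 -0.004] [274.5   177.361]
wrist stout_bottle 0.69 [0.63  0.241 0.   ] [440.183 124.811]
top oval_bottle 0.88 [0.531 0.219 0.002] [193.736 197.647]
top oval_bottle 0.66 [ 0.426  0.177 -0.001] [210.943 242.391]
top stout_bottle 0.82 [0.623 0.245 0.001] [183.789 159.734]
side oval_bottle 0.95 [ 0.428  0.171 -0.004] [305.176 288.375]
side oval_bottle 0.77 [0.531 0.222 0.002] [250.981 299.804]
side stout_bottle 0.97 [0.627 0.25  0.002] [200.653 304.745]
```

View pics/o1wrist.png

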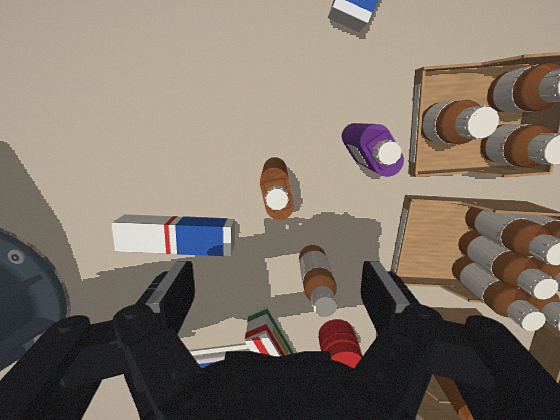

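Stout bottle stands in its tray at wrist (445,125). The oval is at (275,188), long axis close to the image vertical. I'll fit its yaw to the silhouettes.

```bash
cat > fit.py <<'E'
from h import *
from scipy.optimize import minimize
def seg(c,seed,hue=(3,16)):
    hsv=cv2.cvtColor(c['img'],cv2.COLOR_RGB2HSV)
    m=((hsv[...,0]>=hue[0])&(hsv[...,0]<=hue[1])&(hsv[...,1]>120)).astype(np.uint8)
    n,l,s,ce=cv2.connectedComponentsWithStats(m)
    k=min((i for i in range(1,n) if s[i,4]>60),key=lambda i:np.hypot(*(ce[i]-seed)))
    return (l==k).astype(np.uint8),s[k]
def model(c,p):
    t=np.linspace(0,2*np.pi,40);ca,sa=np.cos(p[2]),np.sin(p[2])
    im=np.zeros((420*4,560*4),np.uint8)
    def part(a,b,z0,z1,v):
        e=np.c_[a*np.cos(t),b*np.sin(t)]@np.array([[ca,sa],[-sa,ca]])+p[:2]
        pts=np.array([px(c,[*q,z]) for q in e for z in (z0,z1)])*4
        cv2.fillConvexPoly(im,cv2.convexHull(pts.astype(np.int32)),v)
    part(.028,.015,0,.086,1);part(.011,.011,.086,.106,0)
    return cv2.resize(im*255,(560,420),interpolation=cv2.INTER_AREA)/255.
def run(p0,cams):
    S=[]
    for cam in cams:
        c=snap(cam);m,s=seg(c,px(c,[p0[0],p0[1],.04]));print(cam,s);S.append((c,m))
    cost=lambda p:sum(np.abs(model(c,p)-m).sum()/m.sum() for c,m in S)
    best=min((minimize(cost,[p0[0],p0[1],a],method='Nelder-Mead',options=dict(initial_simplex=[[p0[0],p0[1],a],[p0[0]+.006,p0[1],a],[p0[0],p0[1]+.006,a],[p0[0],p0[1],a+.3]],maxiter=80)) for a in (0,.8,1.6,2.4)),key=lambda r:r.fun)
    print(best.x,np.degrees(best.x[2]),best.fun)
E
python3 - <<'E'
from fit import *
for cams in (['wrist'],['top'],['wrist','top']): run([.427,.173],cams)
E
```

```text
wrist [ 260  158   35   62 1072]
[0.427 0.174 1.844] 105.66235594280873 0.14041556921275974
top [194 235  28  16 221]
[ 0.425  0.176 -1.266] -72.51256710683616 0.2878005500842871
wrist [ 260  158   35   62 1074]
top [194 235  28  16 218]
[0.426 0.175 1.804] 103.36270561059668 0.6117390793127255
```

```bash
python3 -m pendant '[[[0,1,-20,7,85],[-1,1,-40,7,85],[0,0,-40,0,85],[0,0,-40,0,85],[0,0,-30,0,85],[0,0,-21,0,85],[0,0,0,0,85],[0,0,0,0,25]]]' && python3 -m pendant '[[[0,0,0,0,25],[0,0,0,0,25],[0,0,0,0,25],[0,0,0,0,25],[0,0,0,0,25],[0,0,0,0,25],[0,0,0,0,25]]]'; python3 - <<'E'
from h import *
pose();find(['side','top'],['oval_bottle'],'o2')
E
```

```text
time_s: 12.62
eef_pos: [0.4271, 0.1743, 0.0401]
eef_rot: [0.0, 0.617, 0.787, 0.0]
wrist_force: [0.6, 1.4, -0.6]
opening: 0.814
time_s: 13.5
eef_pos: [0.4273, 0.1744, 0.0403]
eef_rot: [0.001, 0.617, 0.787, 0.001]
wrist_force: [-1.3, 0.3, 6.3]
opening: 0.345
TCP [0.427 0.174 0.04 ] jaw yaw 13.78575520056958 open mm 29.46790068506597 F [-1.276  0.271  6.336] t 13.5 q [ 0.129  0.21   2.02   0.     0.91  -0.111]
side oval_bottle 0.73 [ 0.429  0.172 -0.002] [304.299 288.125]
side oval_bottle 0.65 [0.535 0.222 0.001] [248.97  299.845]
top oval_bottle 0.94 [0.531 0.22  0.003] [193.456 197.925]
top oval_bottle 0.5 [ 0.619 -0.09  -0.   ] [323.635 162.247]
top oval_bottle 0.43 [0.428 0.175 0.002] [211.405 241.236]
```

```bash
python3 -m pendant '[[[0,0,10,0,25],[0,0,20,0,25],[0,0,35,0,25],[0,0,35,0,25],[0,0,30,0,25],[0,0,15,0,25],[0,0,0,0,25]]]' && python3 -m pendant '[[[12,-16,0,6,25],[24,-35,0,10,25],[27,-38,0,10,25],[27,-38,0,10,25],[27,-38,0,10,25],[27,-38,0,10,25],[27,-38,0,10,25],[14,-19,0,10,25]]]'; python3 -m pendant '[[[0,0,0,0,25],[0,0,0,0,25]]]';python3 - <<'E'
from h import *
pose();find(['side','top'],['oval_bottle','oval_bottle_tray'],'o3')
E
```

```text
time_s: 14.58
eef_pos: [0.4269, 0.1743, 0.185]
eef_rot: [0.001, 0.617, 0.787, 0.001]
wrist_force: [0.6, -0.2, -2.2]
opening: 0.343
time_s: 15.58
eef_pos: [0.6114, -0.0878, 0.1817]
eef_rot: [-0.002, -0.0, 1.0, 0.0]
wrist_force: [-0.4, 0.3, -1.3]
opening: 0.349
time_s: 15.82
eef_pos: [0.6102, -0.0849, 0.1826]
eef_rot: [-0.001, 0.003, 1.0, 0.001]
wrist_force: [-0.3, 0.5, -1.8]
opening: 0.344
TCP [ 0.61  -0.085  0.183] jaw yaw 89.63608792283684 open mm 29.420102775651838 F [-0.252  0.463 -1.794] t 15.825 q [-0.331  0.317  1.542  0.     1.286 -1.895]
side oval_bottle 0.96 [ 0.609 -0.088  0.138] [246.603 157.707]
side oval_bottle 0.84 [0.532 0.225 0.002] [249.745 300.809]
side oval_bottle_tray 0.64 [ 0.626 -0.086 -0.002] [244.18  202.446]
top oval_bottle 0.65 [ 0.612 -0.084  0.146] [327.976 151.43 ]
top oval_bottle 0.59 [0.53  0.22  0.003] [193.521 198.23 ]
top oval_bottle_tray 0.6 [ 0.623 -0.087  0.003] [322.71  159.964]
```

```bash
python3 - <<'E'
import cv2,numpy as np
a=cv2.imread('pics/o3side.png');b=cv2.imread('pics/o3top.png')
cv2.imwrite('pics/o3.png',np.hstack([cv2.resize(a[80:330,120:380],(400,385)),cv2.resize(b[60:260,200:408],(400,385))]))
E
```

```text
(no output)
```

View pics/o3.png

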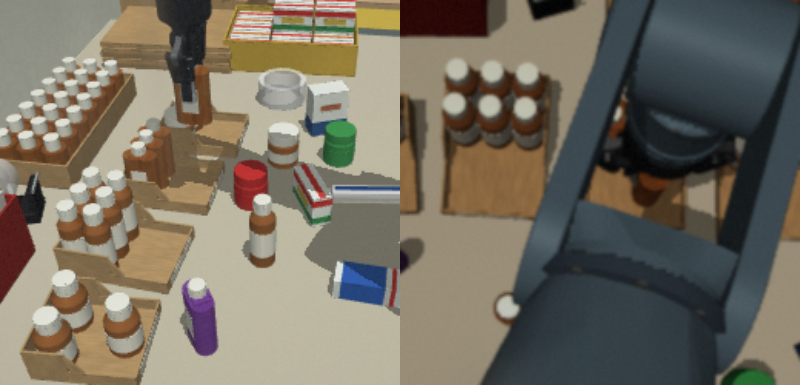

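Oval held upright above its tray. It must go 8 mm forward, as it lies lengthwise along x.

```bash
python3 -m pendant '[[[4,0,-30,0,25],[4,0,-35,0,25],[0,0,-35,0,25],[0,0,-23,0,25],[0,0,-9,0,25],[0,0,-2,0,25],[0,0,-1,0,25],[0,0,0,0,25]]]'; python3 -m pendant '[[[0,0,-1,0,25],[0,0,-1,0,25],[0,0,0,0,25]]]'
```

```text
time_s: 17.12
eef_pos: [0.6202, -0.086, 0.0504]
eef_rot: [0.001, 0.002, 1.0, -0.0]
wrist_force: [-0.6, 0.2, -1.3]
opening: 0.349
time_s: 17.5
eef_pos: [0.6194, -0.0858, 0.0472]
eef_rot: [-0.0, 0.002, 1.0, 0.0]
wrist_force: [-1.2, 0.4, -2.1]
opening: 0.346
```

```bash
python3 -m pendant '[[[0,0,-1,0,25],[0,0,-1,0,25],[0,0,-1,0,25],[0,0,0,0,25]]]'; python3 -m pendant '[[[0,0,-1,0,25],[0,0,0,0,25]]]'
```

```text
time_s: 18.0
eef_pos: [0.6193, -0.0858, 0.0441]
eef_rot: [-0.0, 0.002, 1.0, 0.0]
wrist_force: [-0.8, -0.2, -1.3]
opening: 0.345
time_s: 18.25
eef_pos: [0.6195, -0.0858, 0.0433]
eef_rot: [0.0, 0.002, 1.0, -0.0]
wrist_force: [0.0, -0.1, -1.1]
opening: 0.345
```

```bash
python3 -m pendant '[[[0,0,-1,0,25],[0,0,0,0,25]]]'
```

```text
time_s: 18.5
eef_pos: [0.6196, -0.0858, 0.0433]
eef_rot: [0.0, 0.002, 1.0, -0.0]
wrist_force: [-2.7, 1.3, 6.8]
opening: 0.345
```

```bash
python3 -m pendant '[[[0,0,0,0,48],[0,0,0,0,48],[0,0,0,0,48],[0,0,20,0,48],[0,0,40,0,48],[0,0,45,0,85],[0,0,45,0,85],[0,0,40,0,85]]]'; python3 -m pendant '[[[-24,25,0,0,85],[-24,25,0,0,85],[-24,25,0,0,85],[-24,25,0,0,85],[-24,25,0,0,85],[-23,24,0,0,85],[0,0,0,0,85],[0,0,0,0,85]]]';python3 - <<'E'
from h import *
pose();find(['wrist','side','top'],['tall_bottle','oval_bottle','tall_bottle_tray'],'t1')
E
```

```text
time_s: 19.5
eef_pos: [0.6198, -0.0859, 0.236]
eef_rot: [0.001, 0.002, 1.0, -0.0]
wrist_force: [0.1, 0.8, 0.8]
opening: 0.994
time_s: 20.5
eef_pos: [0.4771, 0.0629, 0.2335]
eef_rot: [0.001, 0.002, 1.0, -0.0]
wrist_force: [0.2, -0.7, 0.7]
opening: 0.996
TCP [0.477 0.063 0.233] jaw yaw 89.7997026706084 open mm 85.05431857732576 F [ 0.154 -0.748  0.67 ] t 20.5 q [-0.116 -0.037  1.834 -0.     1.342 -1.683]
wrist tall_bottle 0.71 [0.477 0.061 0.001] [276.002 180.189]
wrist oval_bottle 0.77 [0.532 0.217 0.001] [389.897 219.23 ]
wrist oval_bottle 0.51 [ 0.618 -0.084 -0.001] [178.196 274.347]
wrist tall_bottle_tray 0.7 [ 0.635  0.089 -0.003] [295.519 283.705]
side tall_bottle 0.45 [ 0.625 -0.084 -0.   ] [244.354 202.511]
side oval_bottle 0.95 [0.53  0.222 0.001] [251.226 299.918]
side oval_bottle 0.79 [ 0.62  -0.089 -0.002] [246.926 202.115]
side tall_bottle_tray 0.56 [ 0.637  0.091 -0.003] [220.222 249.355]
top oval_bottle 0.56 [ 0.617 -0.084  0.002] [321.231 162.912]
top tall_bottle_tray 0.76 [0.637 0.085 0.002] [250.695 153.956]
top tall_bottle_tray 0.57 [ 0.421 -0.065  0.005] [313.471 244.705]
```

View pics/t1wrist.png

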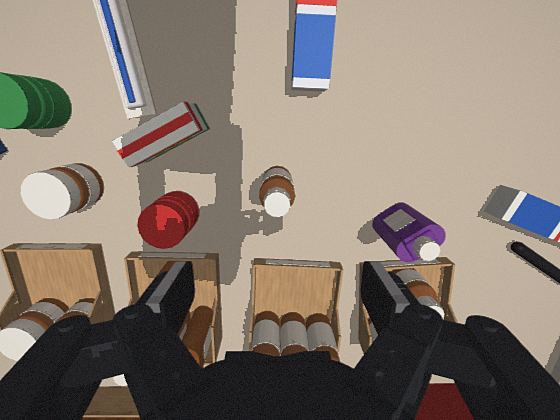

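The tall bottle sits centred below the gripper at (277,190), with nothing within reach of the fingers.

```bash
python3 -m pendant '[[[0,0,-35,0,85],[0,0,-40,0,85],[0,0,-40,0,85],[0,0,-40,0,85],[0,0,-20,0,85],[0,0,-10,0,85],[0,0,0,0,85],[0,0,0,0,33]]]' && python3 -m pendant '[[[0,0,0,0,33],[0,0,0,0,33],[0,0,0,0,33],[0,0,0,0,33],[0,0,0,0,33],[0,0,0,0,33],[0,0,0,0,33]]]'
```

```text
time_s: 22.1
eef_pos: [0.4773, 0.0631, 0.0483]
eef_rot: [0.001, 0.002, 1.0, -0.0]
wrist_force: [0.1, -0.5, -0.3]
opening: 0.808
time_s: 22.98
eef_pos: [0.4771, 0.063, 0.0482]
eef_rot: [0.001, 0.002, 1.0, -0.0]
wrist_force: [-1.4, -1.6, 5.6]
opening: 0.429
```

```bash
python3 -m pendant '[[[0,0,10,0,33],[0,0,25,0,33],[0,0,25,0,33],[0,0,10,0,33],[0,0,0,0,33]]]' && python3 -m pendant '[[[15,2,0,0,33],[27,5,0,0,33],[32,6,0,0,33],[32,6,0,0,33],[27,4,0,0,33],[18,2,0,0,33],[0,0,0,0,33],[0,0,0,0,33]]]';python3 - <<'E'
from h import *
pose();find(['side','top'],['tall_bottle','tall_bottle_tray'],'t2')
E
```

```text
time_s: 23.6
eef_pos: [0.4768, 0.0632, 0.1178]
eef_rot: [0.001, 0.002, 1.0, -0.0]
wrist_force: [-0.7, 0.8, -2.3]
opening: 0.426
time_s: 24.6
eef_pos: [0.6266, 0.0883, 0.1159]
eef_rot: [-0.001, 0.002, 1.0, 0.0]
wrist_force: [-0.1, -0.1, -0.8]
opening: 0.429
TCP [0.627 0.088 0.116] jaw yaw 89.78870907235682 open mm 36.654989017821705 F [-0.114 -0.102 -0.795] t 24.6 q [-0.047  0.426  1.542 -0.     1.176 -1.614]
side tall_bottle 0.69 [0.628 0.092 0.07 ] [220.251 226.461]
side tall_bottle_tray 0.83 [ 0.637  0.092 -0.004] [220.143 249.766]
top tall_bottle 0.6 [ 0.619 -0.086  0.002] [322.302 162.095]
top tall_bottle 0.57 [0.625 0.088 0.071] [247.015 152.591]
top tall_bottle_tray 0.62 [0.636 0.088 0.002] [249.495 154.349]
```

```bash
python3 -m pendant '[[[0,0,-15,0,33],[0,0,-25,0,33],[0,0,-15,0,33],[0,0,-6,0,33],[0,0,-1,0,33],[0,0,-1,0,33],[0,0,0,0,33]]]'; python3 -m pendant '[[[0,0,-1,0,33],[0,0,0,0,33]]]'
```

```text
time_s: 25.78
eef_pos: [0.628, 0.0882, 0.055]
eef_rot: [0.001, 0.002, 1.0, -0.0]
wrist_force: [-0.2, -0.4, -1.6]
opening: 0.429
time_s: 26.02
eef_pos: [0.6275, 0.0882, 0.0534]
eef_rot: [0.0, 0.002, 1.0, -0.0]
wrist_force: [-0.1, 0.8, -0.9]
opening: 0.429
```

```bash
python3 -m pendant '[[[0,0,-1,0,33],[0,0,0,0,33]]]'
```

```text
time_s: 26.28
eef_pos: [0.6273, 0.0882, 0.0521]
eef_rot: [-0.0, 0.002, 1.0, -0.0]
wrist_force: [0.9, 0.2, -1.7]
opening: 0.427
```

```bash
python3 -m pendant '[[[0,0,-1,0,33],[0,0,0,0,33]]]'
```

```text
time_s: 26.52
eef_pos: [0.6275, 0.0882, 0.0513]
eef_rot: [0.0, 0.002, 1.0, 0.0]
wrist_force: [-0.5, -0.0, -0.8]
opening: 0.434
```

```bash
python3 -m pendant '[[[0,0,-1,0,33],[0,0,0,0,52],[0,0,0,0,52],[0,0,0,0,52],[0,0,20,0,52],[0,0,45,0,52],[0,0,60,0,85],[0,0,60,0,85]]]'; python3 -m pendant '[[[-18,-35,0,0,85],[-18,-35,0,0,85],[-18,-35,0,0,85],[-18,-35,0,0,85],[-18,-35,0,0,85],[-18,-35,0,0,85],[-18,-35,0,0,85],[-20,-36,0,0,85]]]';python3 -m pendant '[[[0,0,0,0,85],[0,0,0,0,85]]]';python3 - <<'E'
from h import *
pose();find(['wrist','side','top'],['jar','tall_bottle','jar_tray','plaster_carton'],'j1')
E
```

```text
time_s: 27.52
eef_pos: [0.6273, 0.0882, 0.2387]
eef_rot: [0.001, 0.002, 1.0, -0.0]
wrist_force: [0.5, 0.4, -0.3]
opening: 0.985
time_s: 28.52
eef_pos: [0.481, -0.194, 0.237]
eef_rot: [0.001, 0.002, 1.0, -0.001]
wrist_force: [0.0, -0.2, 0.2]
opening: 0.995
time_s: 28.78
eef_pos: [0.4817, -0.1927, 0.2363]
eef_rot: [0.001, 0.002, 1.0, -0.0]
wrist_force: [-0.4, 0.2, 0.3]
opening: 0.999
TCP [ 0.482 -0.193  0.236] jaw yaw 89.751314311459 open mm 85.33184543471583 F [-0.428  0.248  0.315] t 28.775 q [-0.61   0.049  1.742  0.     1.349 -2.176]
wrist jar 0.89 [ 0.384 -0.216  0.   ] [258.539 101.148]
wrist jar 0.8 [ 0.518 -0.068  0.001] [369.388 205.484]
wrist jar 0.7 [ 0.485 -0.196 -0.005] [275.289 181.381]
wrist tall_bottle 0.72 [0.628 0.083 0.002] [465.851 277.235]
wrist jar_tray 0.68 [ 0.611 -0.249 -0.003] [239.844 266.009]
wrist plaster_carton 0.68 [ 0.413 -0.31  -0.002] [184.658 126.138]
side jar 0.82 [ 0.515 -0.073  0.001] [284.215 209.027]
side jar 0.8 [ 0.484 -0.195 -0.001] [302.747 183.622]
side jar 0.63 [ 0.382 -0.219  0.002] [339.352 181.089]
side tall_bottle 0.88 [0.628 0.091 0.009] [223.431 245.904]
side jar_tray 0.68 [ 0.61  -0.245  0.005] [262.965 168.488]
side plaster_carton 0.9 [ 0.41  -0.315  0.004] [332.435 161.808]
top jar 0.59 [ 0.517 -0.068 -0.001] [314.75  204.362]
top jar 0.56 [ 0.479 -0.194  0.001] [367.902 220.405]
top tall_bottle 0.7 [0.624 0.089 0.004] [248.768 159.21 ]
top jar_tray 0.98 [ 0.613 -0.25  -0.002] [390.156 164.925]
top plaster_carton 0.92 [ 0.412 -0.321 -0.002] [421.633 249.365]
```

View pics/j1wrist.png

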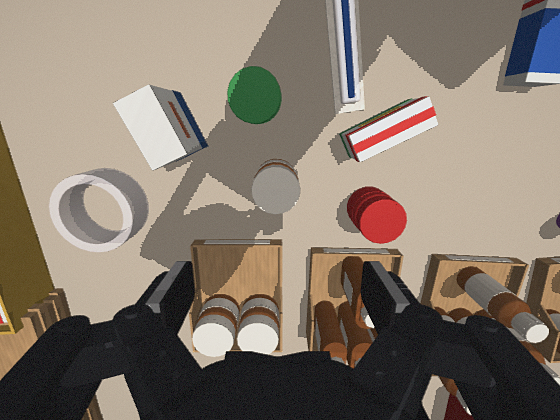

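Jar with the white lid (275,185) is centred; red (375,215) and green (255,95) jars and the plaster carton (160,125) stay clear of the fingers.

```bash
python3 -m pendant '[[[0,-1,-40,0,85],[0,-1,-45,0,85],[0,0,-45,0,85],[0,0,-45,0,85],[0,0,-30,0,85],[0,0,-12,0,85],[0,0,-5,0,85],[0,0,0,0,50]]]' && python3 -m pendant '[[[0,0,0,0,50],[0,0,0,0,50],[0,0,0,0,50],[0,0,0,0,50],[0,0,0,0,50],[0,0,0,0,50]]]'
```

```text
time_s: 30.52
eef_pos: [0.4821, -0.1953, 0.0141]
eef_rot: [0.001, 0.002, 1.0, -0.0]
wrist_force: [-0.1, 0.3, 0.5]
opening: 0.815
time_s: 31.28
eef_pos: [0.4825, -0.1955, 0.015]
eef_rot: [0.001, 0.002, 1.0, -0.001]
wrist_force: [-0.5, 0.6, 5.1]
opening: 0.638
```

```bash
python3 -m pendant '[[[0,0,10,0,50],[0,0,25,0,50],[0,0,25,0,50],[0,0,10,0,50],[0,0,0,0,50]]]' && python3 -m pendant '[[[10,-4,0,0,50],[20,-9,0,0,50],[30,-13,0,0,50],[30,-13,0,0,50],[22,-9,0,0,50],[12,-5,0,0,50],[0,0,0,0,50],[0,0,0,0,50]]]';python3 - <<'E'
from h import *
pose();find(['side','top','wrist'],['jar','jar_tray'],'j2')
E
```

```text
time_s: 31.9
eef_pos: [0.4819, -0.1951, 0.0841]
eef_rot: [0.001, 0.002, 1.0, -0.001]
wrist_force: [0.2, -0.1, -1.5]
opening: 0.638
time_s: 32.9
eef_pos: [0.6045, -0.2473, 0.0826]
eef_rot: [-0.001, 0.002, 1.0, 0.0]
wrist_force: [0.3, -0.4, -1.3]
opening: 0.641
TCP [ 0.605 -0.247  0.083] jaw yaw 89.78852481710973 open mm 54.77909302817712 F [ 0.334 -0.438 -1.293] t 32.9 q [-0.57   0.507  1.5   -0.     1.136 -2.137]
side jar 0.88 [ 0.517 -0.071 -0.002] [283.522 210.182]
side jar 0.83 [ 0.383 -0.218  0.002] [339.186 181.472]
side jar 0.55 [ 0.605 -0.247  0.069] [263.79  149.543]
side jar_tray 0.58 [ 0.609 -0.245  0.003] [263.424 169.132]
top jar 0.68 [ 0.518 -0.07   0.   ] [315.551 203.89 ]
top jar_tray 0.83 [ 0.606 -0.252  0.001] [391.652 167.859]
wrist jar 0.97 [ 0.519 -0.072  0.003] [521.086 104.937]
wrist jar 0.63 [ 0.605 -0.248  0.066] [277.79  251.293]
wrist jar_tray 0.62 [ 0.608 -0.247  0.   ] [277.899 220.491]
```

```bash
python3 -m pendant '[[[0,0,-15,0,50],[0,0,-25,0,50],[0,0,-13,0,50],[0,0,-6,0,50],[0,0,-1,0,50],[0,0,-1,0,50],[0,0,0,0,50]]]'
```

```text
time_s: 34.22
eef_pos: [0.6059, -0.2481, 0.023]
eef_rot: [0.0, 0.002, 1.0, -0.0]
wrist_force: [0.0, 0.1, -2.1]
opening: 0.634
```

```bash
python3 -m pendant '[[[0,0,-1,0,50],[0,0,-1,0,50],[0,0,0,0,50]]]'
```

```text
time_s: 34.6
eef_pos: [0.6054, -0.2477, 0.0202]
eef_rot: [-0.0, 0.002, 1.0, 0.0]
wrist_force: [0.3, 0.3, -2.0]
opening: 0.636
```

```bash
python3 -m pendant '[[[0,0,-1,0,50],[0,0,-1,0,50],[0,0,0,0,50]]]'
```

```text
time_s: 34.98
eef_pos: [0.6054, -0.2478, 0.0182]
eef_rot: [-0.0, 0.002, 1.0, 0.0]
wrist_force: [0.2, -0.6, -2.2]
opening: 0.637
```

```bash
python3 -m pendant '[[[0,0,-1,0,50],[0,0,0,0,50],[0,0,0,0,68],[0,0,0,0,68],[0,0,0,0,68],[0,0,20,0,68],[0,0,40,0,68],[0,0,50,0,68]]]';python3 -m pendant '[[[0,0,40,0,68],[-30,0,40,0,68],[-40,0,30,0,68],[-50,0,0,0,68],[-50,0,0,0,68],[-40,0,0,0,68],[0,0,0,0,68],[0,0,0,0,68]]]'; python3 - <<'E'
from h import *
pose();find(['side','top','wrist'],['jar','tall_bottle','oval_bottle','stout_bottle','soap_carton','plaster_carton'],'e')
a=cv2.imread('pics/eside.png');cv2.imwrite('pics/ec.png',cv2.resize(a[100:400,100:440],None,fx=2,fy=2,interpolation=cv2.INTER_CUBIC))
E
```

```text
time_s: 35.98
eef_pos: [0.605, -0.2475, 0.1288]
eef_rot: [-0.0, 0.002, 1.0, 0.0]
wrist_force: [0.6, -0.5, -0.3]
opening: 0.792
time_s: 36.98
eef_pos: [0.3961, -0.2483, 0.2387]
eef_rot: [0.001, 0.002, 1.0, -0.001]
wrist_force: [-1.1, -0.4, -0.5]
opening: 0.795
TCP [ 0.396 -0.248  0.239] jaw yaw 89.75992493557132 open mm 67.90806968859921 F [-1.078 -0.443 -0.533] t 36.975 q [-0.815 -0.076  1.86   0.     1.354 -2.382]
side jar 0.96 [ 0.516 -0.068 -0.004] [283.638 211.61 ]
side jar 0.72 [ 0.606 -0.246  0.006] [264.47  168.033]
side jar 0.68 [ 0.384 -0.219  0.003] [338.95  180.762]
side tall_bottle 0.93 [0.627 0.091 0.007] [224.188 246.514]
side oval_bottle 0.92 [0.532 0.222 0.001] [250.519 300.004]
side oval_bottle 0.86 [ 0.622 -0.088 -0.002] [245.845 202.115]
side oval_bottle 0.41 [0.624 0.247 0.   ] [202.643 303.98 ]
side stout_bottle 0.67 [ 0.626  0.248 -0.001] [201.473 304.956]
side soap_carton 0.94 [ 0.412 -0.066 -0.   ] [323.521 215.202]
side plaster_carton 0.88 [ 0.412 -0.315  0.001] [331.677 162.623]
top jar 0.97 [ 0.602 -0.247  0.004] [389.529 169.076]
top jar 0.93 [ 0.517 -0.07
[... 287 characters left out ...]
616 -0.088  0.003] [322.889 163.045]
top stout_bottle 0.93 [0.624 0.245 0.003] [183.513 158.923]
top soap_carton 0.81 [ 0.421 -0.065  0.005] [313.602 245.049]
top plaster_carton 0.72 [ 0.413 -0.317 -0.002] [419.969 248.727]
top plaster_carton 0.57 [ 0.61  -0.249 -0.002] [389.843 166.392]
wrist jar 0.94 [ 0.384 -0.214  0.001] [302.875 171.339]
wrist jar 0.79 [ 0.521 -0.069  0.002] [400.716 264.81 ]
wrist jar 0.66 [ 0.605 -0.248 -0.   ] [277.811 313.512]
wrist jar 0.63 [0.626 0.085 0.003] [491.807 325.569]
wrist tall_bottle 0.65 [0.626 0.087 0.005] [494.284 326.617]
wrist soap_carton 0.9 [ 0.419 -0.068  0.004] [411.985 197.447]
wrist plaster_carton 0.92 [ 0.413 -0.311  0.001] [230.812 192.667]
```

View pics/ec.png

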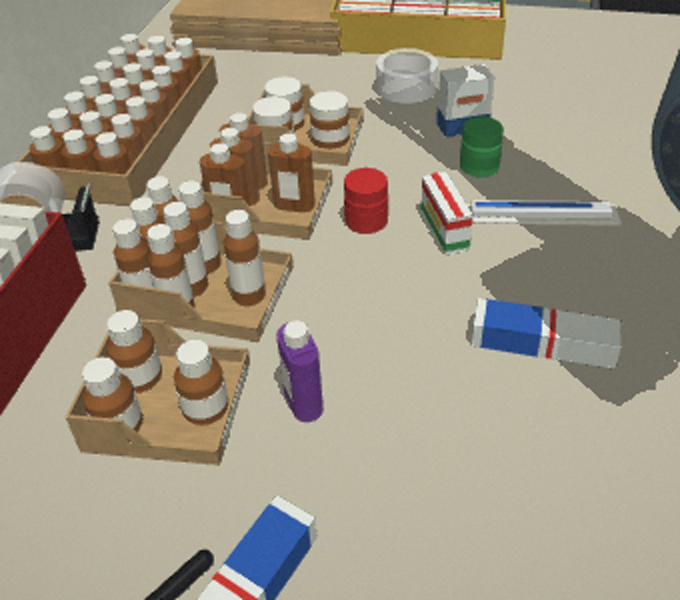

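All four containers stand upright in their own trays: stout (200,382), tall (243,258), oval (291,173) and jar (330,120). The cartons have not moved and the robot is clear, so I'm handing in.

```bash
python3 -c "
from bench import order; print(order.hand_in())"
```

```text
the job is handed in; nothing more can be done
None
```

I moved the stout, oval and tall bottles and the jar one at a time into the free front of their own trays. I lowered each in 1–2 mm steps until contact (stout and oval) or the height where it should just touch (tall and jar), then let go. I handed in at about 37 s of robot time; no verdict was reported.

**Last checks, all in agreement:**
- **Containers:** The side picture shows all four standing upright in the right trays. Their origins measured about 5–12 mm from the tray centres along x and 3 mm or less across y, against limits of 30 and 50 mm.
- **Cartons:** The soap and plaster cartons measured where they were at the start, to within the detector's error of about 4 mm.
- **Look-alikes:** I did not handle the purple oval bottle or the red and green jars; they stand where they were.
- **Robot:** The gripper was empty and clear of everything. The highest wrist force I saw in the readings was about 7 N.

The network sometimes put a wrong name on something, such as "stout_bottle" at the soap carton. I ignored these because the pictures and the other cameras contradicted them.

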